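# Load the gravity-feed ink lane

### The arm

A 7-joint arm with a two-finger parallel gripper is mounted at the origin on a cart in front of the work surface, level with it; the furniture and walls round the work are solid. World frame = base frame: x ahead of the robot, y to its left, z up, the work surface at z = 0. Lengths are in m, angles in rad, forces in N, time in s.
With the tool pointing down it reaches from about 0.4 to 0.85 m from the base axis. Payload 4.5 kg.
Tool frame: the origin (TCP) lies at the very end of the fingers, on their centre line; the grasp point (between the pads) lies 19 mm behind it (r.grip_depth is the distance from the TCP to the grasp point, in m); z points along the fingers, x is the direction in which the jaws open and shut, and the axes are right-handed (so a half turn about z gives the same grasp; the last joint's range is limited). The gripper opens to 88 mm and grips with 3 to 60 N. Pads are 18 mm wide; open, the fingers measure 123 mm over their backs; the gripper's body (75 mm by 187 mm) begins 45 mm behind the grasp point.
Start: joints at [-1.243, 0.689, -0.195, 1.565, 0.157, 0.902, -0.215], TCP at [0.181, 0.598, 0.239] pointing down, gripper open.
Joint ranges: [-3.01, 3.01], [-0.46, 2.08], [-1.47, 1.51], [0.13, 2.56], [-1, 4.14], [0.04, 2.09], [-2.66, 2.66]. Speed limits (rad/s): [2.57, 2.57, 3.14, 3.14, 3.14, 3.14, 3.14].

### API

Orientations are given as a unit quaternion [x, y, z, w].
In Python, from plant import r gives the robot as it stands. The module is installed in compiled form; this text tells all that it offers.
- The arm moves only by the shell command python3 -m jog 'ROWS' [FORCE]. ROWS is JSON, a list of rows, each a list of 5 numbers: the shift along the tool's x, y, z in units of 1 m (1.0 is 1 m), then the turn about the tool's z in units of 360 degrees (1.0 is 360 degrees), then the closure, from 0 (fully open) to 1 (shut). In form: [[dx, dy, dz, yaw, fingers], ...]. A call has 1 to 20 rows; each row shifts and turns the commanded pose from where the row before left it, along the tool's axes as they then stand; what a row does not reach is not made up. A row lasts 1/10 s, in which the tool goes at most 50 mm and 8.59 degrees, less where a joint would pass 70% of its speed; a pose out of reach is approached as far as the arm can. A call with a number of a shift or a turn outside -1 to 1 is refused whole. A call with a gripper value outside its range is refused whole. The fingers move at their own pace and stop on an object; FORCE is the grip in N (left out, the last holds). Time passes only in rows, so rows that do not move let the fingers close. It gives the time, the measured TCP pose, the force and the opening at its end, in the units of the state.
- r.get_state(): the state, without advancing time (a new reading comes with each control period).
- r.snapshot(name): name is "scene" or "side" or "wrist"; returns the picture (384x512x3 uint8, red, green, blue); there is no depth.
- r.get_calibration(name): a dict with "mtx" (3x3 intrinsics, pixels), "R" (3x3) and "t" (3): a world point X has camera coordinates R X + t. Camera axes: x right, y down, z forward; pixel columns grow to the right and rows downward; lengths in m; the calibration is good to about 2 mm. The wrist camera is an equidistant fisheye: a pixel r from the principal point sees the ray r / f radians off the axis. A picture is of the moment at which its call begins: read the wrist's pose just before it. get_calibration takes no time and is no camera call; for the wrist camera it gives the pose at the moment of the call.
- r.finish_job(): hands the job in, once; it reports no verdict.
Trained networks look in the newest picture that a camera, given by its name, has taken for a name from the list of things; names that differ only in an ending like _2 or _b are one class to them, and where a whole thing is asked for, a point or a joint stands for the part that bears it (a point fixed in the world has none). Each returns a list of dicts, best first, with "score" (0 to 1); they miss things now and then, are a little off and sometimes report something else, mostly with a low value. They report only what shows in the picture. A call takes as long as a camera call.
- r.cut_out(thing, camera): "pixels" (384x512 bool, what is visible of it) and "rect" ([left, top, right, bottom] in pixels, round what is visible of it).
The state is a dict: "clock": time; "q": joint angles; "qd": joint speeds; "joint_torque": joint torques, N m; "tool_pos": TCP position; "eef_rot": TCP orientation; "contact_force": force on the tool from outside, world axes, zero at the start; "moment": the same for the moment, N m; "opening": opening from 0.0 (shut) to 1.0 (fully open).
Only numpy, scipy, OpenCV 4.12 (cv2) and the standard library are available. Lean on these libraries where they do the work, as an engineer would, in place of code of your own. Each camera call takes 0.05 s, during which the arm holds its last target.

### The job

Get the sloped ink lane ready: slide the yellow stop gate fully shut across its foot, then load the red ink bottle and, behind it, the black one. Stand each bottle cap up in the upper half of the lane, tilted with the slope so that its base is flat on the floor, before you let go, and let it slide down by itself: red right up against the gate, black up against the red. Do not topple any bottle, and leave the other things where they are.

Things in the scene. Friction and masses are not known exactly. Their poses are not given: they have to be found in the camera images.
- flow_lane: Sloped lane on a fixed plywood stand: slick white floor 210 mm long, 56 mm wide between aluminium walls 4 mm thick, 21 mm high. Origin: middle of the floor at its lower end, at the shut gate's inner face, 40 mm above the cabinet top. x runs up the floor (away from the robot, rising 20 degrees), y left across it, z normal to it. Friction about 0.12: a bottle let go slides down at once.
- lane_load (a point): Point on the lane floor, on its centre line, 150 mm up from the stop: a good place to set a bottle down. A bottle let go while still vertical, not square to the floor, tips over forwards. Axes as the flow_lane's.
- gate (a joint): Sliding stop gate: yellow plate 92 mm wide, 56 mm high, 6 mm thick, square to the lane floor, in a track across the lane's foot. 0 = fully shut across the lane, up to 0.08 m = open, slid out along the lane's +y (left). Starts open by 65 mm or more, stays where it is left, moves with about 1 N of friction.
- gate_knob (a point): Centre of the gate's upright black round knob (20 mm diameter, 20 mm high, axis vertical) on a 14 mm steel stem above the gate's outer (left) end, about 115 mm above the cabinet top. The knob's underside is 10 mm below this point, the gate's top edge about 28 mm below it. Moves with the gate; axes as the flow_lane's.
- red_bottle: Small red ink bottle with red cap, 35 mm in diameter and 63 mm high: body up to 50 mm with a rounded shoulder, cap 22 mm in diameter above. About 0.11 kg. Origin: centre of its underside; z up along the bottle. Stands upright at the start.
- black_bottle: Small black ink bottle with black cap and cream label, 42 mm in diameter and 60 mm high: body up to 46 mm with a rounded shoulder, cap 27 mm in diameter above. About 0.11 kg. Origin: centre of its underside; z up along the bottle. Stands upright at the start.
- blue_case: Closed blue and black case, fixed and solid, 304 mm (x) by 438 mm (y) and 199 mm high, square to the room; it stands at the back of the cabinet, left of the lane and behind the bottles. Origin: centre of its underside.
- amber_bottle: Amber ink bottle with a black dropper cap, 42 mm in diameter and 95 mm high, not wanted in the lane. Origin: centre of its underside.
- masking_tape: Roll of masking tape lying flat, 104 mm in diameter, 25 mm high, on top of the blue case; a bystander. Origin: centre of its underside.
- green_tube: Paint tube with a green band, 35 x 130 x 26 mm, lying on the blue case; a bystander. Origin: centre of its underside, y along the tube.
- eraser: Blue and white eraser, 25 x 43 x 15 mm; a bystander. Origin: centre of its underside.
- scraper: Filling scraper with a yellow handle, 60 x 117 x 13 mm, on the blue case; a bystander. Origin: centre of its underside.

How it is judged:
By the outcome, as a careful person would: the job done as asked, in the order asked, and still so for the second after the job is handed in, with the robot touching nothing.
It also fails if it takes over 72 s, if anything falls off the work surface, if the arm or the gripper's body presses on something with over 40 N, if the wrist force passes 120 N, or if a joint passes its speed limit or range.

## Working session

There is one attempt and no reset: what is moved stays moved. The work goes in short steps, Python scripts to look and compute and a shell command to move; the robot and the scene stay as the last step left them, time stands still between calls to the robot, and variables do not carry over. Pictures are saved under pics/ and viewed, and the job is handed in when it is done.

```bash
mkdir -p pics; ls
python3 - <<'E'
from plant import r
import cv2,numpy as np
s=r.get_state();print(s)
for c in ["scene","side","wrist"]:
    im=r.snapshot(c);cv2.imwrite(f"pics/a_{c}.png",im[:,:,::-1])
    k=r.get_calibration(c);print(c,{a:np.round(b,3).tolist() if not isinstance(b,str) else b for a,b in k.items()})
E
```

```text
pics
{'clock': 0.0, 'q': array([-1.24321412,  0.6900113 , -0.19451709,  1.56636392,  0.15725944,
        0.90244679, -0.21509583]), 'qd': array([-6.99655247e-04,  1.49815605e-03,  5.75112079e-05, -1.93679964e-03,
        4.53977071e-04, -1.48213989e-03, -1.73278092e-03]), 'joint_torque': array([ 3.98456796e-04, -5.27567983e+01, -1.26674116e+00, -1.53424841e+01,
       -5.26432658e-02,  6.65114494e-03,  1.53567394e-04]), 'tool_pos': array([0.18083396, 0.59760511, 0.23788773]), 'eef_rot': array([ 8.02965761e-01,  5.96024443e-01, -7.11708591e-04,  5.85031047e-04]), 'contact_force': array([-0.57567896, -0.4947783 ,  0.08257008]), 'moment': array([0.01122482, 0.00816898, 0.00657496]), 'opening': 0.9974774645009372}
scene {'mtx': [[394.981, 0.0, 258.809], [0.0, 394.981, 192.417], [0.0, 0.0, 1.0]], 'R': [[-0.009, -1.0, -0.017], [-0.855, 0.016, -0.519], [0.519, 0.01, -0.855]], 't': [0.063, 0.537, 1.22]}
side {'mtx': [[495.713, 0.0, 256.061], [0.0, 495.713, 183.856], [0.0, 0.0, 1.0]], 'R': [[-0.984, -0.178, -0.024], [-0.079, 0.548, -0.833], [0.161, -0.817, -0.553]], 't': [0.554, 0.114, 1.381]}
wrist {'mtx': [[297.319, 0.0, 257.647], [0.0, 297.319, 196.898], [0.0, 0.0, 1.0]], 'R': [[0.289, 0.957, -0.002], [0.924, -0.279, 0.263], [0.251, -0.078, -0.965]], 't': [-0.623, -0.036, 0.389]}
```

View pics/a_scene.png

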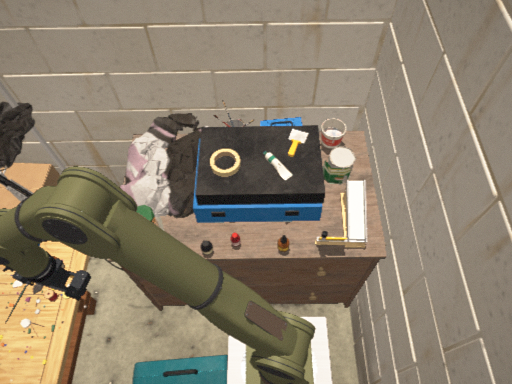

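View pics/a_side.png

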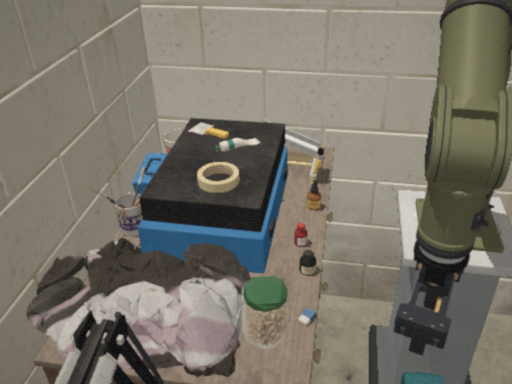

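View pics/a_wrist.png

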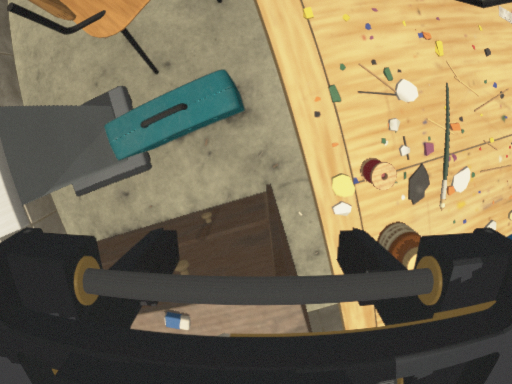

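```bash
cat > h.py <<'E'
from plant import r
import cv2,numpy as np
K={}
def cal(c):
    k=r.get_calibration(c); return np.array(k["mtx"]),np.array(k["R"]),np.array(k["t"])
def ray(c,px,k=None):
    M,R,t=k or cal(c); u=(px[0]-M[0,2])/M[0,0]; v=(px[1]-M[1,2])/M[1,1]
    if c=="wrist":
        q=np.hypot(u,v); d=np.array([np.sin(q)*u/max(q,1e-9),np.sin(q)*v/max(q,1e-9),np.cos(q)])
    else: d=np.array([u,v,1.])
    d=R.T@d; return -R.T@t, d/np.linalg.norm(d)
def atz(c,px,z,k=None):
    o,d=ray(c,px,k); return o+d*(z-o[2])/d[2]
def tri(obs):
    A=np.zeros((3,3));b=np.zeros(3)
    for c,px,k in obs:
        o,d=ray(c,px,k);P=np.eye(3)-np.outer(d,d);A+=P;b+=P@o
    X=np.linalg.solve(A,b); return X
def proj(c,X,k=None):
    M,R,t=k or cal(c);p=R@np.array(X)+t
    if c=="wrist":
        n=np.hypot(p[0],p[1]);q=np.arctan2(n,p[2]);return M[:2,2]+M[0,0]*q*p[:2]/n
    return M[:2,2]+M[0,0]*p[:2]/p[2]
def snap(c,name,box=None,s=1):
    im=r.snapshot(c)[:,:,::-1]
    if box: im=im[box[1]:box[3],box[0]:box[2]]
    cv2.imwrite("pics/"+name+".png",cv2.resize(im,None,fx=s,fy=s,interpolation=cv2.INTER_CUBIC))
E
python3 - <<'E'
from h import *
for c in ["scene","side"]:
    im=cv2.imread(f"pics/a_{c}.png")
    b=(190,110,390,260) if c=="scene" else (230,110,350,350)
    cr=im[b[1]:b[3],b[0]:b[2]];s=4 if c=="scene" else 2.5
    cv2.imwrite(f"pics/b_{c}.png",cv2.resize(cr,None,fx=s,fy=s,interpolation=cv2.INTER_CUBIC))
for n in ["red_bottle","black_bottle","amber_bottle","blue_case","flow_lane","gate_knob","gate"]:
    for c in ["scene","side"]:
        l=r.cut_out(n,c)
        print(n,c,[(round(d["score"],2),list(np.round(d["rect"],1)), np.argwhere(d["pixels"]).mean(0)[::-1].round(1).tolist()) for d in l[:2]])
E
```

```text
red_bottle scene []
red_bottle side [(0.59, [np.float64(291.4), np.float64(223.6), np.float64(307.5), np.float64(245.2)], [300.2, 234.7])]
black_bottle scene [(0.43, [np.float64(203.6), np.float64(239.2), np.float64(213.5), np.float64(255.3)], [206.3, 247.3])]
black_bottle side []
amber_bottle scene [(0.54, [np.float64(276.0), np.float64(235.4), np.float64(290.8), np.float64(250.4)], [282.5, 243.6])]
amber_bottle side [(0.54, [np.float64(299.6), np.float64(310.2), np.float64(316.5), np.float64(324.0)], [307.1, 316.1]), (0.53, [np.float64(307.7), np.float64(179.9), np.float64(322.1), np.float64(209.1)], [314.0, 197.3])]
blue_case scene [(0.48, [np.float64(266.6), np.float64(153.4), np.float64(290.5), np.float64(179.0)], [277.3, 165.0])]
blue_case side []
flow_lane scene [(0.81, [np.float64(314.7), np.float64(183.6), np.float64(363.9), np.float64(243.1)], [352.2, 214.8]), (0.31, [np.float64(316.4), np.float64(232.5), np.float64(345.4), np.float64(242.2)], [329.6, 237.0])]
flow_lane side [(0.72, [np.float64(304.3), np.float64(177.3), np.float64(322.2), np.float64(209.8)], [313.8, 196.2])]
gate_knob scene [(0.5, [np.float64(200.4), np.float64(241.3), np.float64(212.4), np.float64(255.4)], [206.1, 247.3])]
gate_knob side [(0.73, [np.float64(261.3), np.float64(119.1), np.float64(325.2), np.float64(174.5)], [305.4, 146.5]), (0.52, [np.float64(312.9), np.float64(147.8), np.float64(327.1), np.float64(170.7)], [318.6, 158.1])]
gate scene []
gate side [(0.69, [np.float64(191.5), np.float64(122.6), np.float64(227.5), np.float64(142.2)], [209.3, 129.8])]
```

View pics/b_scene.png

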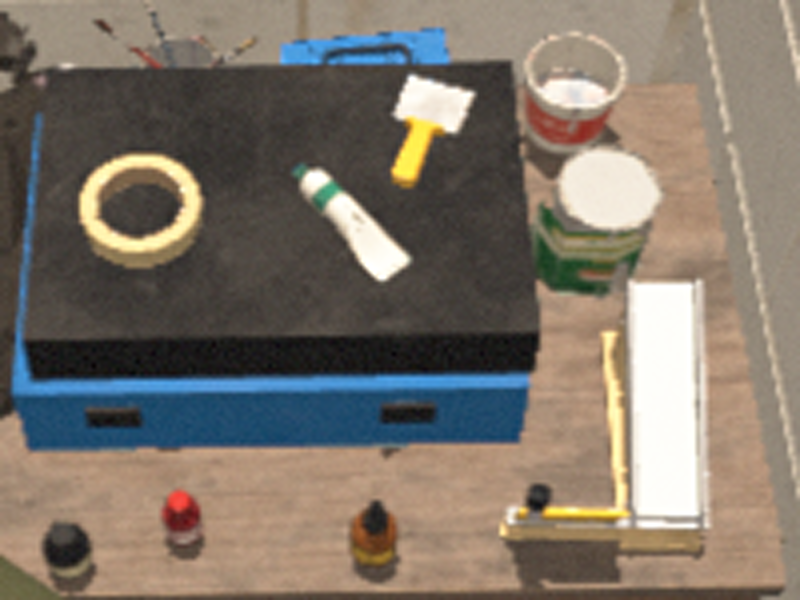

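View pics/b_side.png

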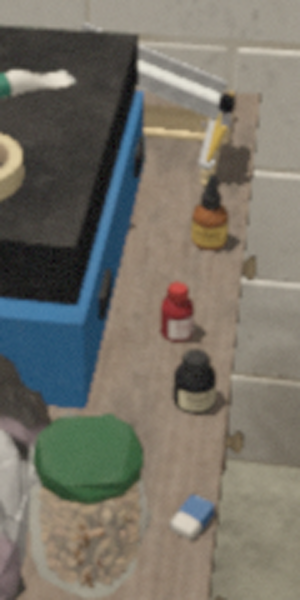

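Run:
```python
from h import *
S=cal("scene");D=cal("side")
def p(n,a,b):
    X=tri([("scene",a,S),("side",b,D)]);print(n,X.round(4),proj("scene",X,S)-a)
p("knob",(324.75,233.75),(321.2,150.8))
p("red cap",(234.9,233),(301.2,226))
p("blk cap",(206.75,243),(308,254))
p("amber cap",(284,238.5),(314.5,187))
for n,px in dict(bl=(347.75,238.75),br=(366.2,240)).items(): print(n,atz("scene",px,.05,S).round(4))
for n,px in dict(tl=(347.3,180.8),tr=(365.5,180.8)).items(): print(n,atz("scene",px,.04+.21*.342,S).round(4))
print("case top front R", atz("scene",(190+537/4,110+333/4),.199,S), "L",atz("scene",(190+28/4,110+342/4),.199,S))
print("case bottom front R", atz("scene",(190+520/4,110+442/4),0,S))
print("red base", atz("scene",(190+183/4,110+545/4),0,S),"can", atz("scene",(190+572/4,110+290/4),0,S))
```

```text
knob [ 0.3899 -0.1622  0.1157] [-0.13934118  0.72226495]
red cap [0.4201 0.1439 0.0624] [-0.35159136  1.44702962]
blk cap [0.3906 0.2416 0.0532] [-0.18504111  0.67061803]
amber cap [ 0.3965 -0.028   0.0705] [-0.08271014  0.38661493]
bl [ 0.4028 -0.2526  0.05  ]
br [ 0.3969 -0.3163  0.05  ]
tl [ 0.6043 -0.2654  0.1118]
tr [ 0.603  -0.3312  0.1118]
case top front R [ 0.50078957 -0.16111282  0.199     ] L [0.50005102 0.26106202 0.199     ]
case bottom front R [ 0.50155485 -0.17010484  0.        ]
red base [0.40244569 0.14342629 0.        ] can [ 0.66924149 -0.23647649  0.        ]
```

```bash
python3 -m jog '[[0,0,0,-0.0235,0],[0,0,0,-0.0235,0],[-0.04,0.028,0,0,0],[-0.04,0.028,0,0,0],[-0.04,0.028,0,0,0],[-0.04,0.028,0,0,0],[-0.04,0.028,0,0,0],[-0.04,0.028,0,0,0],[-0.04,0.028,0,0,0],[-0.04,0.028,0,0,0],[-0.045,0,0,0,0],[-0.045,0,0,0,0],[-0.045,0,0,0,0],[0,0,0,0,0],[0,0,0,0,0]]'
python3 - <<'E'
from h import *
s=r.get_state();print(s["tool_pos"],s["eef_rot"],s["clock"])
snap("wrist","c_wrist",s=1.5)
import pickle;pickle.dump(cal("wrist"),open("cw1.pkl","wb"))
W=cal("wrist")
for n in ["red_bottle","black_bottle"]:
  for d in r.cut_out(n,"wrist")[:2]:
    c=np.argwhere(d["pixels"]).mean(0)[::-1]; print(n,d["score"],d["rect"],c,atz("wrist",c,.03,W))
for n,X in dict(red=(.42,.144,.06),blk=(.39,.2416,.06)).items(): print(proj("wrist",X,W))
E
```

```text
clock: 2.35
tool_pos: [0.4061, 0.1429, 0.239]
eef_rot: [0.708, 0.707, 0.0, 0.0]
contact_force: [0.1, 0.7, 0.7]
opening: 1.003
[0.40611993 0.14285772 0.23898808] [7.07572013e-01 7.06641108e-01 4.14433754e-04 1.36116695e-04] 2.35
red_bottle 0.97 [245.3, 167.2, 269.9, 198.7] [257.33514986 182.6880109 ] [0.41648994 0.14287647 0.03      ]
black_bottle 0.93 [320.6, 145.7, 355.3, 179.8] [337.81360947 160.41617357] [0.3877744 0.2418613 0.03     ]
[258.3261494  191.52192666]
[344.32171338 166.21019641]
```

View pics/c_wrist.png

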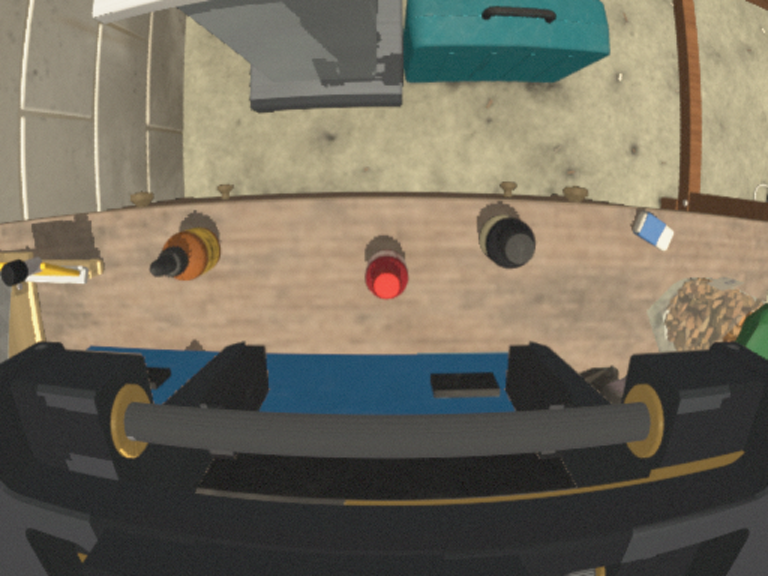

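```bash
python3 -m jog '[[-0.04,-0.002,0,0,1],[-0.04,-0.002,0,0,1],[-0.04,-0.002,0,0,1],[-0.04,-0.002,0,0,1],[-0.04,-0.002,0,0,1],[-0.04,-0.002,0,0,1],[0,0,0,0,1]]' 20
python3 - <<'E'
from h import *
import pickle
W1=pickle.load(open("cw1.pkl","rb"))
print("redcap",atz("wrist",(258,190),.063,W1),"blkcap",atz("wrist",(344.7,162),.060,W1))
s=r.get_state();print(s["tool_pos"],s["eef_rot"],s["clock"],s["opening"])
W=cal("wrist");pickle.dump(W,open("cw2.pkl","wb"))
snap("wrist","d_wrist",s=1.5)
for n in ["gate_knob","flow_lane"]:
  for d in r.cut_out(n,"wrist")[:2]:
    c=np.argwhere(d["pixels"]).mean(0)[::-1]; print(n,d["score"],d["rect"],c,atz("wrist",c,.115,W))
E
```

```text
clock: 3.2
tool_pos: [0.3938, -0.1007, 0.2384]
eef_rot: [0.709, 0.705, -0.001, 0.0]
contact_force: [-0.1, -0.1, -0.2]
opening: 0.389
redcap [0.41749089 0.14362155 0.063     ] blkcap [0.38514939 0.24176742 0.06      ]
[ 0.3937999  -0.10066173  0.23842621] [ 7.09232027e-01  7.04974391e-01 -9.27720433e-04  4.22619204e-04] 3.2 0.388894130701359
gate_knob 0.95 [128.2, 179.7, 215.5, 200.3] [176.5975024  186.24975985] [ 0.38765232 -0.17942878  0.115     ]
gate_knob 0.49 [298.0, 156.2, 333.3, 196.6] [315.83272059 176.65808824] [ 0.37925611 -0.04792544  0.115     ]
flow_lane 0.63 [84.4, 175.6, 217.0, 251.7] [130.78509895 203.50663562] [ 0.40479663 -0.22995277  0.115     ]
```

View pics/d_wrist.png

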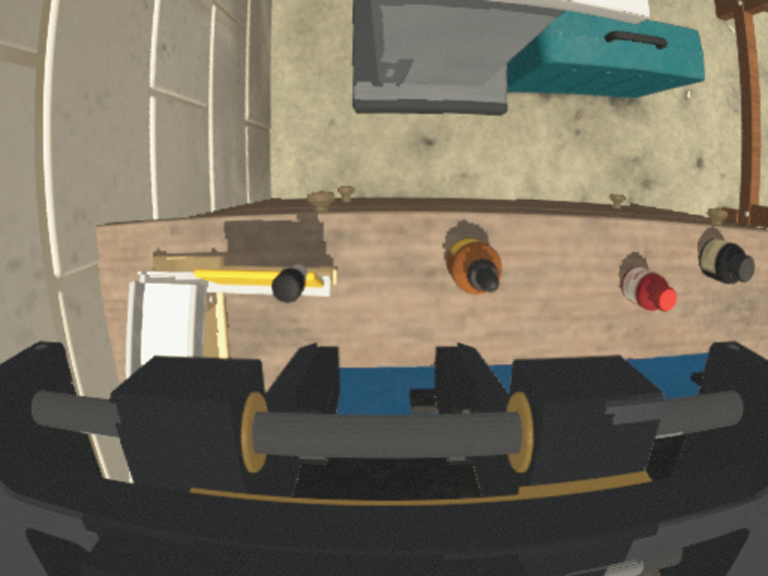

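Run:
```python
from h import *
import pickle
W=pickle.load(open("cw2.pkl","rb"))
print(atz("wrist",(192.7,189.3),.12,W))
for n,px in dict(bl=(205,283),br=(141,274),tl=(195,340),tr=(128,340),gl=(325,280),gr=(197,275)).items():
  print(n,[atz("wrist",(px[0]/1.5,px[1]/1.5),z,W).round(4)[:2].tolist() for z in (.045,.06,.09)])
```

```text
[ 0.38957803 -0.16254331  0.12      ]
bl [[0.4062, -0.2528], [0.4026, -0.2461], [0.3955, -0.2327]]
br [[0.3973, -0.3153], [0.3941, -0.3059], [0.3878, -0.2869]]
tl [[0.4569, -0.2691], [0.4511, -0.2617], [0.4395, -0.2468]]
tr [[0.459, -0.3412], [0.4531, -0.3306], [0.4413, -0.3094]]
gl [[0.4048, -0.1508], [0.4013, -0.1486], [0.3943, -0.1442]]
gr [[0.3993, -0.2595], [0.396, -0.2525], [0.3895, -0.2385]]
```

```bash
python3 -m jog '[[0,-0.002,0.035,0,1],[0,-0.002,0.035,0,1],[0,0,0.035,0,1],[0,0,0.032,0,1],[0,0,0,0,1],[-0.015,0,0,0,1],[-0.01,0,0,0,1],[-0.01,0,0,0,1],[-0.01,0,0,0,1],[-0.01,0,0,0,1],[-0.01,0,0,0,1],[-0.01,0,0,0,1],[-0.01,0,0,0,1],[-0.005,0,0,0,1],[0,0,0,0,1]]'
python3 - <<'E'
from h import *
snap("scene","e_scene",(300,150,400,270),5)
E
```

```text
clock: 4.85
tool_pos: [0.3911, -0.1863, 0.1028]
eef_rot: [0.706, 0.708, 0.001, 0.001]
contact_force: [-0.1, 0.1, 0.2]
opening: 0.003
```

View pics/e_scene.png

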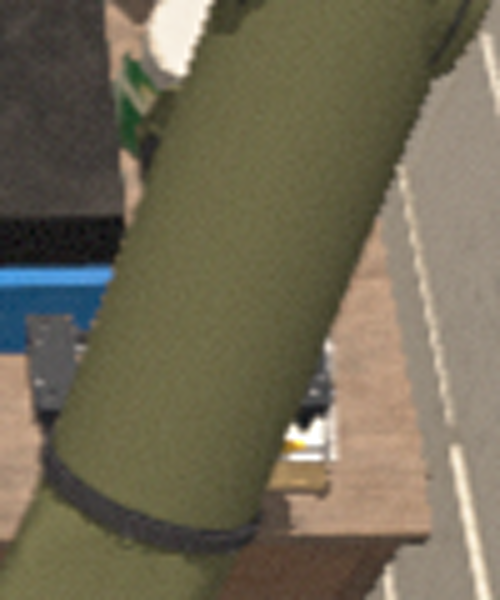

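```bash
python3 -m jog '[[-0.006,0,0,0,1],[-0.006,0,0,0,1],[-0.006,0,0,0,1],[0,0,0,0,1]]'; python3 -m jog '[[-0.003,0,0,0,1],[-0.003,0,0,0,1],[0,0,0,0,1]]';python3 -m jog '[[-0.003,0,0,0,1],[0,0,0,0,1]]'
```

```text
clock: 5.3
tool_pos: [0.3902, -0.2056, 0.1017]
eef_rot: [0.707, 0.707, -0.0, 0.0]
contact_force: [-0.1, 0.6, -0.1]
opening: 0.004
clock: 5.6
tool_pos: [0.3901, -0.2108, 0.1016]
eef_rot: [0.707, 0.707, -0.0, -0.0]
contact_force: [-0.5, 0.5, 1.2]
opening: 0.006
clock: 5.8
tool_pos: [0.39, -0.2138, 0.1016]
eef_rot: [0.707, 0.707, -0.0, -0.0]
contact_force: [-0.3, 0.6, 0.1]
opening: 0.007
```

```bash
python3 -m jog '[[-0.003,0,0,0,1],[-0.002,0,0,0,1],[0,0,0,0,1]]'; python3 -m jog '[[-0.003,0,0,0,1],[0,0,0,0,1]]';python3 -m jog '[[-0.003,0,0,0,1],[0,0,0,0,1]]'
python3 - <<'E'
from h import *
snap("wrist","f_wrist",s=1.5)
E
```

```text
clock: 6.1
tool_pos: [0.3899, -0.2154, 0.1016]
eef_rot: [0.705, 0.709, 0.001, -0.002]
contact_force: [-1.0, 8.9, 3.0]
opening: 0.005
clock: 6.3
tool_pos: [0.3899, -0.2156, 0.1016]
eef_rot: [0.704, 0.71, 0.002, -0.003]
contact_force: [-2.2, 14.9, 5.7]
opening: 0.008
clock: 6.5
tool_pos: [0.3898, -0.2159, 0.1016]
eef_rot: [0.703, 0.711, 0.004, -0.004]
contact_force: [-2.6, 22.1, 9.6]
opening: 0.005
```

View pics/f_wrist.png

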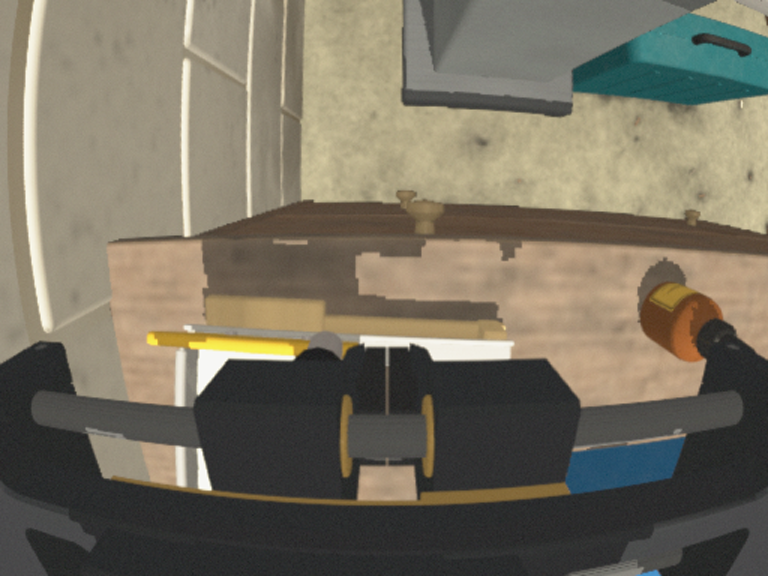

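```bash
python3 -m jog '[[0.02,0,0,0,1],[0.02,0,0,0,1],[0,0,-0.045,0,1],[0,0,-0.045,0,1],[0,0,-0.045,0,0],[0,0,-0.045,0,0],[-0.028,0.04,0,0,0],[-0.028,0.04,0,0,0],[-0.028,0.04,0,0,0],[-0.026,0.04,0,0,0],[0,0,0,0,0],[0,0,0,0,0]]'
python3 - <<'E'
from h import *
import pickle
s=r.get_state();print(s["tool_pos"],s["eef_rot"],s["clock"])
W=cal("wrist");pickle.dump(W,open("cw3.pkl","wb"))
snap("wrist","g_wrist",s=1.5)
snap("side","g_side",(230,110,350,350),2.5)
E
```

```text
clock: 7.75
tool_pos: [0.55, -0.2944, 0.2807]
eef_rot: [0.707, 0.707, -0.0, -0.001]
contact_force: [-1.4, 0.2, -0.5]
opening: 0.704
[ 0.55004541 -0.29435703  0.28072615] [ 7.06814813e-01  7.07398089e-01 -1.44862549e-04 -8.61856027e-04] 7.75
```

View pics/g_wrist.png

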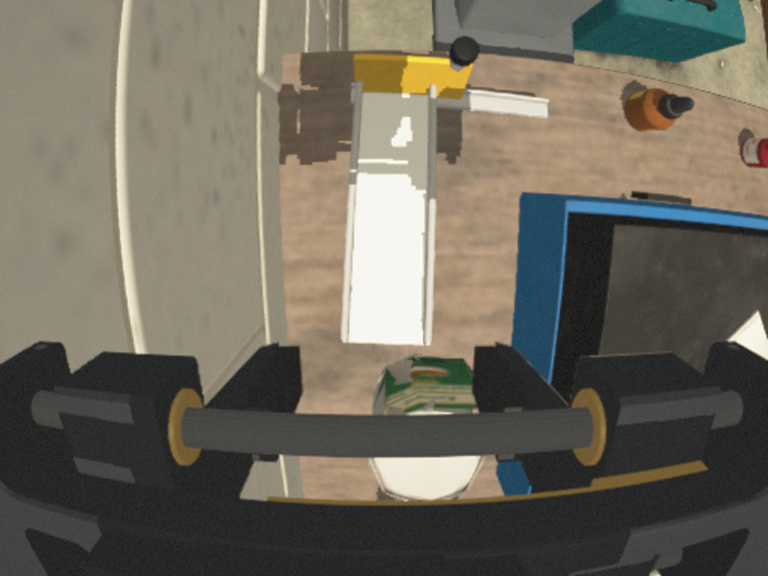

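View pics/g_side.png

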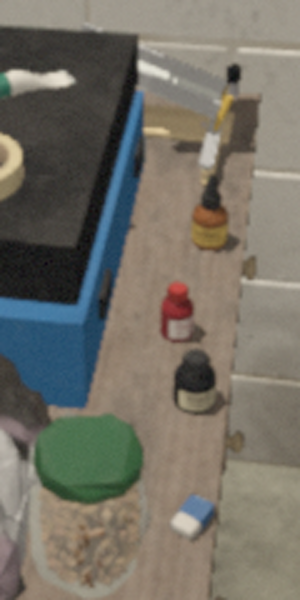

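Run:
```python
from h import *
im=cv2.imread("pics/g_wrist.png")[40:360,320:480]
a=cv2.resize(im,None,fx=2.4,fy=2.4,interpolation=cv2.INTER_CUBIC)[:, :]
cv2.imwrite("pics/g_lane.png",cv2.resize(im,(400,600)) if 0 else cv2.resize(im,None,fx=1.87,fy=1.87,interpolation=cv2.INTER_CUBIC))
import pickle
from scipy.optimize import least_squares
W=pickle.load(open("cw3.pkl","rb"))
```

```text
(no output)
```

View pics/g_lane.png

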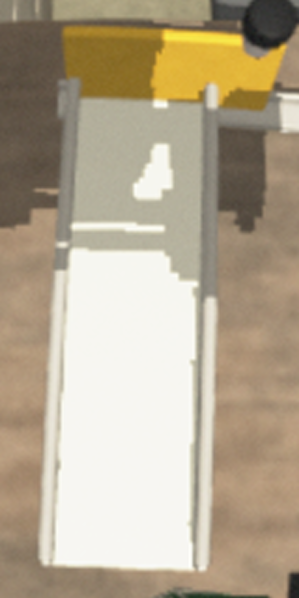

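```bash
cat >> h.py <<'E'
def lane(p,s,y,z):
    x0,y0,a=p[:3];z0=p[3] if len(p)>3 else .04
    t=np.radians(20);xx=s*np.cos(t)-z*np.sin(t);zz=s*np.sin(t)+z*np.cos(t)
    return np.array([x0+xx*np.cos(a)-y*np.sin(a),y0+xx*np.sin(a)+y*np.cos(a),z0+zz])
E
python3 - <<'E'
from h import *
import pickle
from scipy.optimize import least_squares
W=pickle.load(open("cw3.pkl","rb"))
f=lambda u,v:np.array([u/2.805+320/1.5,v/2.805+40/1.5])
obs=[((53,567),(.21,-.028,0)),((194,569),(.21,.028,0)),((77,98),(0,-.028,0)),((206,101),(0,.028,0)),((41,562),(.21,-.032,.021)),((209,569),(.21,.032,.021))]
for n in (3,4):
  res=least_squares(lambda p:np.concatenate([proj("wrist",lane(p,*q),W)-f(*o) for o,q in obs]),[.4,-.285,-.05,.04][:n])
  print(res.x,np.degrees(res.x[2]));print(res.fun.reshape(-1,2).round(1).tolist())
  print("load",lane(res.x,.15,0,0),lane(res.x,.12,0,0))
E
```

```text
[ 0.4071269  -0.28795561 -0.03861561] -2.212511685877586
[[0.7, -1.0], [-0.3, 0.1], [1.0, -0.8], [-1.3, 0.0], [-0.1, 0.9], [-0.0, 0.7]]
load [ 0.54797571 -0.29339728  0.09130302] [ 0.51980595 -0.29230895  0.08104242]
[ 0.40724556 -0.28795405 -0.03860681  0.03947497] -2.212007474735219
[[0.7, -1.1], [-0.3, -0.0], [1.1, -0.7], [-1.3, 0.2], [-0.1, 0.9], [-0.1, 0.6]]
load [ 0.54809443 -0.29339448  0.090778  ] [ 0.51992465 -0.29230639  0.08051739]
```

```bash
python3 -m jog '[[0.04,-0.012,0,0,0],[0.04,-0.012,0,0,0],[0.04,-0.012,0,0,0],[0.04,-0.012,0,0,0],[0.04,-0.012,0,0,0],[0.04,-0.012,0,0,0],[0.04,-0.012,0,0,0],[0.04,-0.012,0,0,0],[0.04,-0.012,0,0,0],[0.04,-0.012,0,0,0],[0.038,-0.013,0,0,0],[0,0,0.04,0,0],[0,0,0.04,0,0],[0,0,0,0,0],[0,0,0,0,0]]'
python3 - <<'E'
from h import *
s=r.get_state();print(s["tool_pos"],s["eef_rot"],s["clock"])
W=cal("wrist")
snap("wrist","h_wrist",s=1.5)
for d in r.cut_out("red_bottle","wrist")[:1]:
    rc=d["rect"];c=((rc[0]+rc[2])/2,(rc[1]+rc[3])/2);print(rc,c,atz("wrist",c,.03,W),proj("wrist",(.417,.1435,.063),W),proj("wrist",(.417,.1435,0),W))
E
```

```text
clock: 9.35
tool_pos: [0.4157, 0.1433, 0.2025]
eef_rot: [0.706, 0.708, -0.001, -0.0]
contact_force: [0.4, -0.2, -0.3]
opening: 1.001
[0.41571726 0.14325441 0.2024531 ] [ 7.06295351e-01  7.07916975e-01 -6.57957460e-04 -2.81725820e-05] 9.35
[242.2, 162.6, 272.0, 200.7] (257.1, 181.64999999999998) [0.41637161 0.14108752 0.03      ] [259.44172658 189.35979459] [259.20013329 176.85089503]
```

View pics/h_wrist.png

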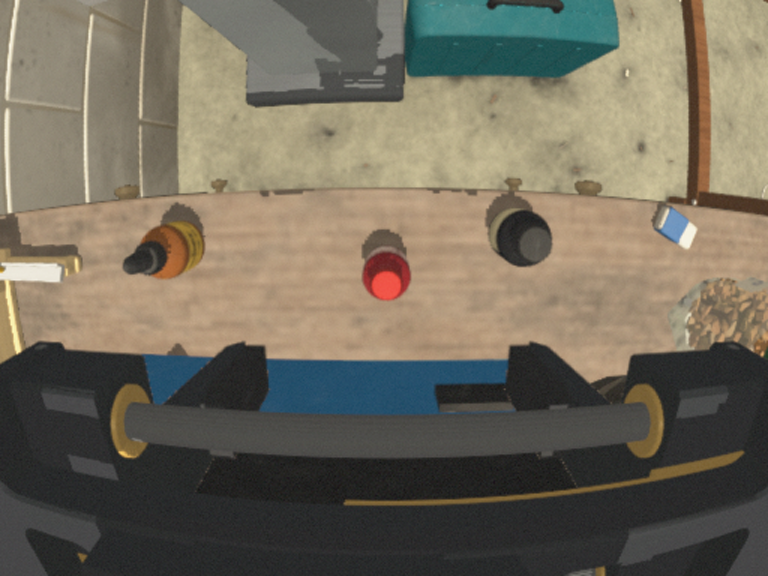

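```bash
python3 -m jog '[[-0.001,0.002,0.04,0,0],[0,0,0.04,0,0],[0,0,0.04,0,0],[0,0,0.035,0,0],[0,0,0.019,0,0],[0,0,0,0,0],[0,0,0,0,1],[0,0,0,0,1],[0,0,0,0,1],[0,0,0,0,1],[0,0,0,0,1],[0,0,0,0,1],[0,0,0,0,1],[0,0,0,0,1]]' 6
```

```text
clock: 10.85
tool_pos: [0.4203, 0.1425, 0.0372]
eef_rot: [0.707, 0.708, -0.001, 0.001]
contact_force: [0.2, 1.4, 0.5]
opening: 0.368
```

```bash
python3 -m jog '[[0,0,0,0,0.5],[0,-0.001,0,0,0.5],[0,-0.001,0.005,0,0.5],[0,0,0.004,0,0.5],[0,0,0,0,0.5],[0,0,0,0,1],[0,0,0,0,1],[0,0,0,0,1],[0,0,0,0,1],[0,0,0,0,1]]' 6
```

```text
clock: 11.85
tool_pos: [0.419, 0.1427, 0.0291]
eef_rot: [0.707, 0.708, -0.001, 0.0]
contact_force: [0.4, 0.0, -0.1]
opening: 0.382
```

Run:
```python
from h import *
print(r.get_state()["opening"])
snap("side","i_side",(230,180,430,380),3)
```

```text
0.38189305377202143
```

View pics/i_side.png

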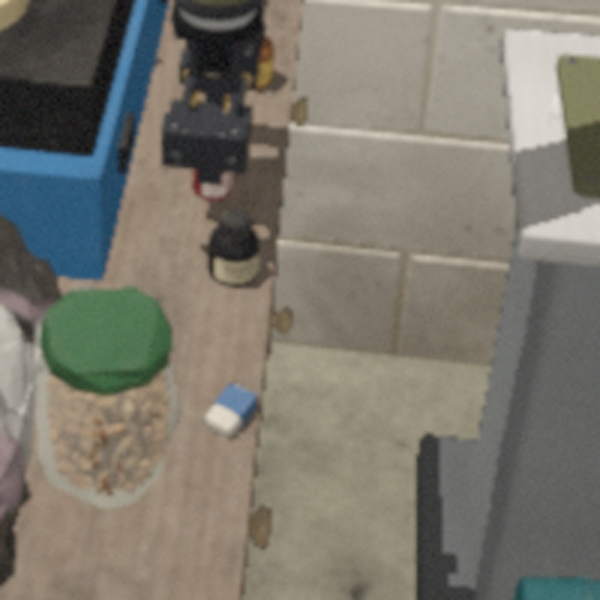

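```bash
python3 -m jog '[[0,0,-0.02,0,1],[0,0,-0.035,0,1],[0,0,-0.035,0,1],[0,0,-0.035,0,1],[0,0,-0.035,0,1],[0,0,-0.02,0,1],[-0.036,0,0,0,1],[-0.036,0,0,0,1],[-0.036,0,0,0,1],[-0.036,0,0,0,1],[-0.036,0,0,0,1],[-0.036,0,0,0,1],[-0.036,0,0,0,1],[-0.036,0,0,0,1],[-0.036,0,0,0,1],[-0.036,0,0,0,1],[-0.036,0,0,0,1],[-0.036,0,0,0,1],[0,0,0,0,1],[0,0,0,0,1]]'
python3 -m jog '[[0,0.03,0,0.006,1],[0,0.034,0,0,1],[0,0.034,0,0,1],[0,0.034,0,0,1],[0,0,0,0,1],[0,0,0,0,1]]'
python3 - <<'E'
from h import *
s=r.get_state();print(s["tool_pos"],s["eef_rot"],s["opening"],s["clock"])
snap("wrist","j_wrist",s=1.5)
snap("side","j_side",(230,60,350,260),3)
E
```

```text
clock: 13.9
tool_pos: [0.4191, -0.289, 0.2061]
eef_rot: [0.707, 0.707, -0.001, -0.0]
contact_force: [-0.2, 0.6, -0.7]
opening: 0.383
clock: 14.5
tool_pos: [0.5518, -0.2901, 0.206]
eef_rot: [0.719, 0.695, -0.001, -0.001]
contact_force: [-0.7, 0.2, -0.6]
opening: 0.38
[ 0.55182519 -0.2900514   0.20597784] [ 7.18704276e-01  6.95314352e-01 -1.31776978e-03 -6.16489336e-04] 0.379843360240902 14.5
```

View pics/j_wrist.png

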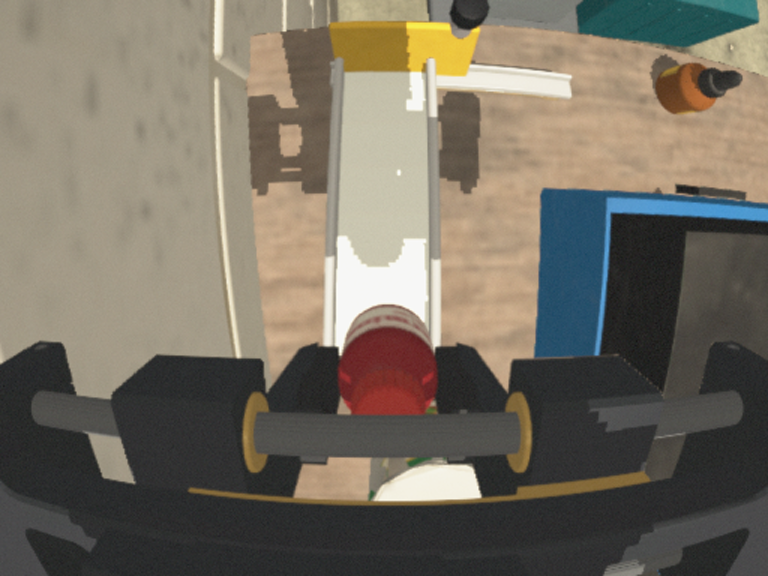

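View pics/j_side.png

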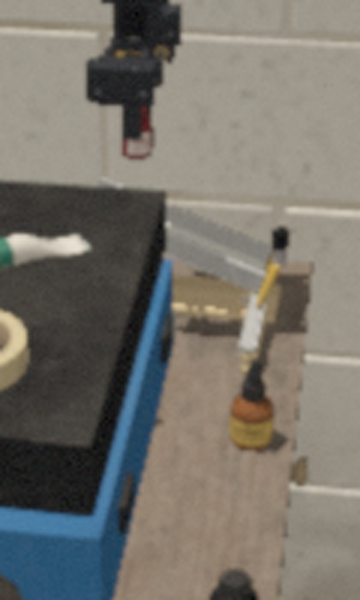

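```bash
python3 -m jog '[[-0.003,0,0.02,0,1],[0,0,0.025,0,1],[0,0,0.02,0,1],[0,0,0,0,1],[0,0,0,0,1]]' 5; python3 -m jog '[[0,0,0.004,0,1],[0,0,0.004,0,1],[0,0,0,0,1]]';  python3 -m jog '[[0,0,0.003,0,1],[0,0,0,0,1]]'
```

```text
clock: 15.1
tool_pos: [0.5508, -0.2956, 0.1418]
eef_rot: [0.72, 0.694, -0.002, -0.0]
contact_force: [-1.2, -0.2, -0.4]
opening: 0.383
clock: 15.4
tool_pos: [0.5513, -0.2957, 0.1334]
eef_rot: [0.72, 0.694, -0.002, 0.0]
contact_force: [0.3, 0.1, -1.4]
opening: 0.381
clock: 15.6
tool_pos: [0.5513, -0.2956, 0.1301]
eef_rot: [0.72, 0.694, -0.001, 0.0]
contact_force: [-0.4, 0.1, -0.7]
opening: 0.382
```

Run:
```python
from h import *
snap("wrist","k_wrist",s=1.5)
snap("side","k_side",(250,100,350,200),6)
```

```text
(no output)
```

View pics/k_wrist.png

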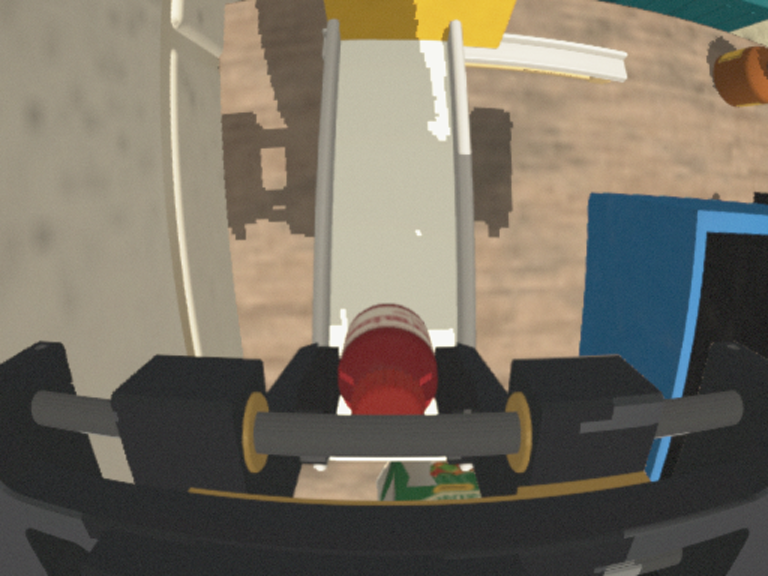

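View pics/k_side.png

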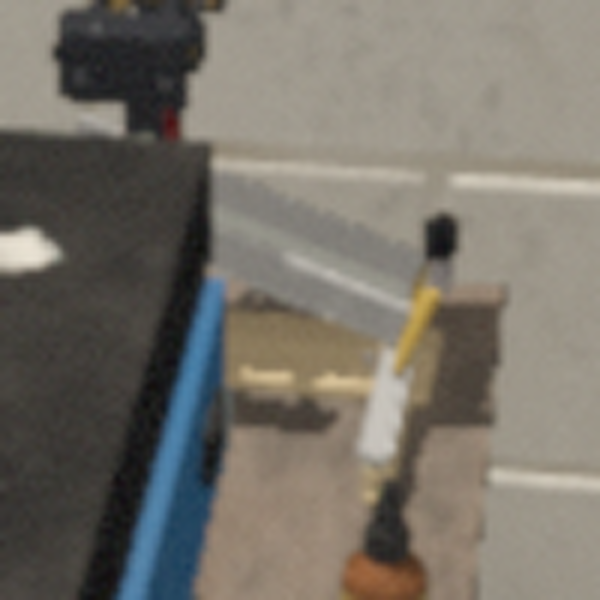

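```bash
python3 -m jog '[[0.002,0,0.001,0,1],[0,0,0.002,0,1],[0,0,0,0,1]]' 4; python3 -m jog '[[0,-0.003,0.0018,0,1],[0,-0.003,0.0018,0,1],[0,0,0,0,1]]'
```

```text
clock: 16.0
tool_pos: [0.5514, -0.2934, 0.127]
eef_rot: [0.72, 0.694, -0.001, -0.0]
contact_force: [0.1, 0.5, -0.3]
opening: 0.387
clock: 16.3
tool_pos: [0.5447, -0.2935, 0.1234]
eef_rot: [0.72, 0.694, -0.002, -0.0]
contact_force: [-0.2, -0.1, -0.4]
opening: 0.386
```

```bash
python3 -m jog '[[0,0,0.002,0,1],[0,0,0.001,0,1],[0,0,0,0,1]]'
python3 - <<'E'
from h import *
snap("wrist","l_wrist",s=1.5)
snap("scene","l_scene",(300,150,400,270),5)
E
```

```text
clock: 16.6
tool_pos: [0.5452, -0.2937, 0.1212]
eef_rot: [0.72, 0.694, -0.002, 0.0]
contact_force: [-2.1, 0.6, 4.8]
opening: 0.387
```

View pics/l_wrist.png

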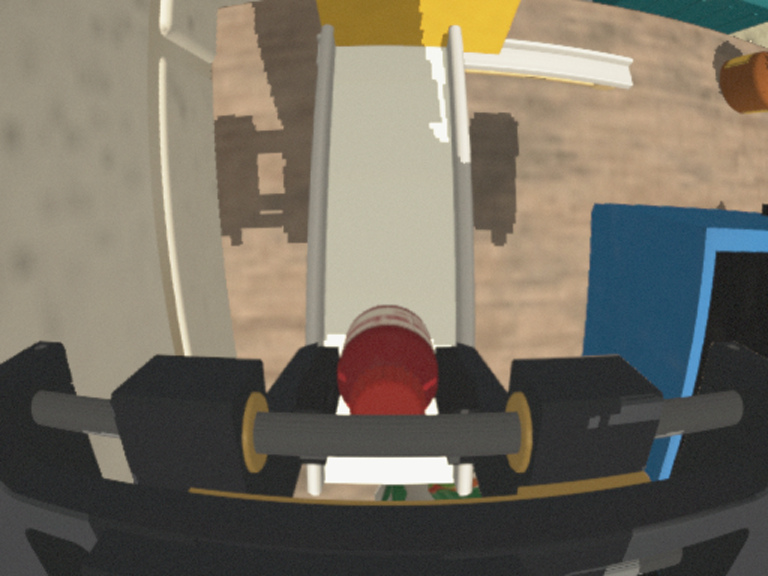

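View pics/l_scene.png

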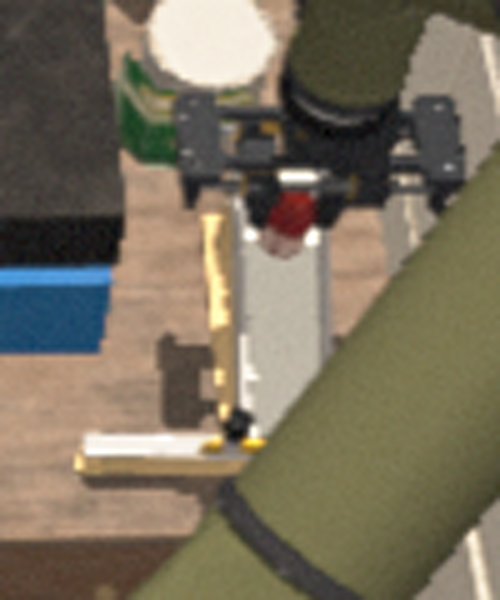

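```bash
python3 -m jog '[[0,-0.003,0.0016,0,1],[0,-0.003,0.0016,0,1],[0,0,0,0,1]]' 3; python3 -m jog '[[0,-0.003,0.0018,0,1],[0,-0.003,0.0018,0,1],[0,0,0,0,1]]'
python3 - <<'E'
from h import *
snap("wrist","m_wrist",s=1.5)
E
```

```text
clock: 17.0
tool_pos: [0.5388, -0.2931, 0.1169]
eef_rot: [0.72, 0.694, -0.002, -0.0]
contact_force: [-1.1, -0.8, 1.2]
opening: 0.389
clock: 17.3
tool_pos: [0.533, -0.2931, 0.1137]
eef_rot: [0.72, 0.694, -0.002, -0.0]
contact_force: [-1.4, -0.3, 1.1]
opening: 0.387
```

View pics/m_wrist.png

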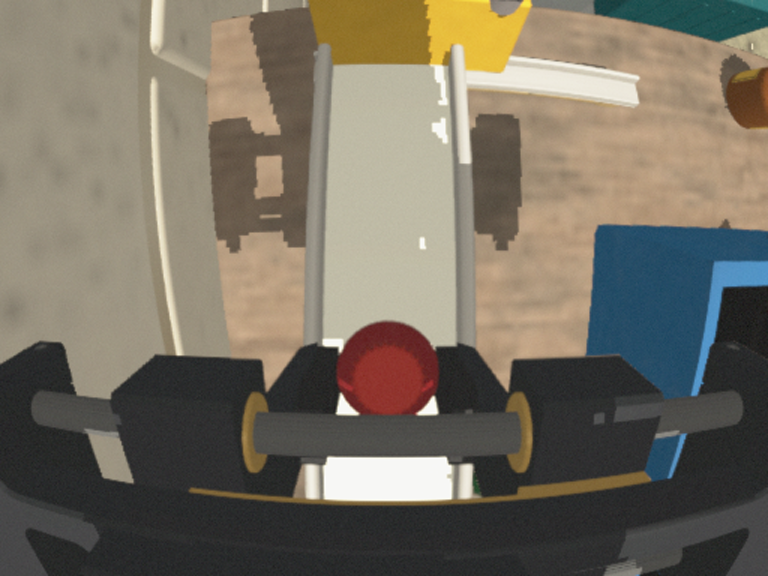

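```bash
cat >> h.py <<'E'
def tilt(cap,body,H,hb,s=1.5):
    # cap-top centre and shoulder-circle centre px (zoomed); tilt from ray-based fit w/ pivot at tool axis
    W=cal("wrist");st=r.get_state();P=st["tool_pos"]
    print("cam",(-W[1].T@W[2]).round(3),"tool",P.round(4))
    a=-.0386;u=np.array([np.cos(a),np.sin(a),0])
    for px,n in ((cap,"cap"),(body,"body")):
        o,d=ray("wrist",(px[0]/s,px[1]/s),W)
        print(n,"ray angle from vertical in lane plane deg",np.degrees(np.arctan2(d@u,-d[2])).round(1))
    for ph in (0,5,10,15,20,25):
        t=np.radians(ph);ax=-u*np.sin(t)+np.array([0,0,np.cos(t)])
        piv=P+np.array([0,0,.006]); # approx contact centre, bottle height hb
        top=piv+ax*(H-hb);sh=piv+ax*(H-.013-hb)
        print(ph,(proj("wrist",top,W)*s).round(1),(proj("wrist",sh,W)*s).round(1),(proj("wrist",piv-ax*hb,W)*s).round(1))
E
python3 - <<'E'
from h import *
tilt((389,376),(388,371),.063,.035)
E
```

```text
cam [ 0.465 -0.292  0.259] tool [ 0.5331 -0.293   0.1137]
cap ray angle from vertical in lane plane deg 25.4
body ray angle from vertical in lane plane deg 24.8
0 [390.9 421.9] [390.6 400.7] [389.9 343.5]
5 [391.  414.6] [390.7 397. ] [389.9 350.4]
10 [391.  406.8] [390.7 393.1] [389.9 357.3]
15 [391.  398.6] [390.7 389.1] [389.8 364.4]
20 [391.1 390.2] [390.7 385. ] [389.8 371.5]
25 [391.1 381.7] [390.7 380.8] [389.8 378.7]
```

```bash
python3 -m jog '[[0,-0.002,0.0015,0,1],[0,0,0,0,1],[0,0,0,0,1]]' 3
python3 - <<'E'
from h import *
snap("wrist","n_wrist",s=1.5)
im=cv2.imread("pics/n_wrist.png")[280:440,300:480];cv2.imwrite("pics/n_crop.png",cv2.resize(im,None,fx=3.5,fy=3.5,interpolation=cv2.INTER_CUBIC))
snap("scene","n_scene",(330,170,380,230),10)
E
```

```text
clock: 17.65
tool_pos: [0.5316, -0.293, 0.1126]
eef_rot: [0.72, 0.694, -0.001, 0.0]
contact_force: [-0.6, -0.4, 4.1]
opening: 0.382
```

View pics/n_crop.png

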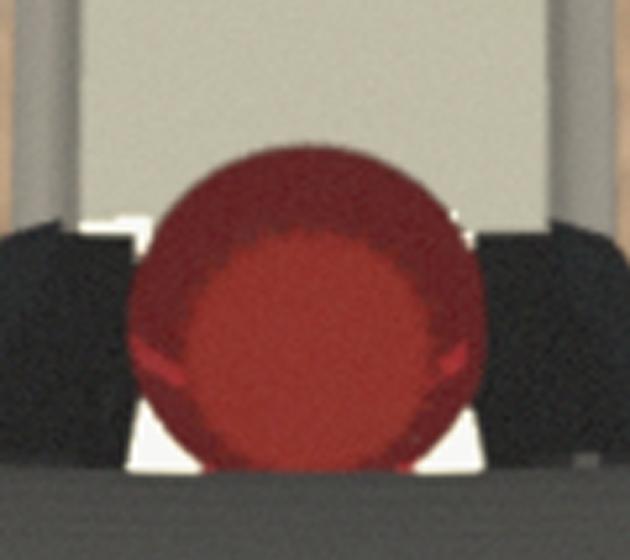

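View pics/n_scene.png

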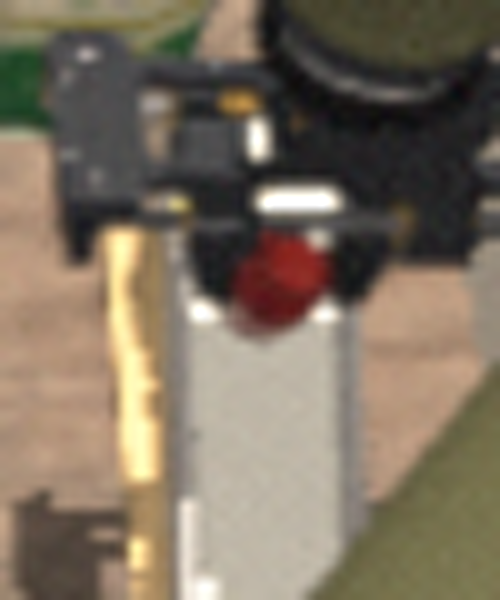

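```bash
python3 -m jog '[[0,0,0,0,0],[0,0,0,0,0],[0,0,0,0,0],[0,0,0,0,0],[0,0,0,0,0],[0,0,0,0,0],[0,0,-0.03,0,0],[0,0,-0.03,0,0],[0,0,-0.03,0,0],[0,0,0,0,0]]'
python3 - <<'E'
from h import *
s=r.get_state();print(s["clock"])
snap("wrist","o_wrist",s=1.5)
snap("side","o_side",(270,120,350,190),8)
E
```

```text
clock: 18.75
tool_pos: [0.5344, -0.2929, 0.2066]
eef_rot: [0.72, 0.694, 0.001, 0.004]
contact_force: [-0.6, 0.1, 1.5]
opening: 1.002
18.75
```

View pics/o_wrist.png

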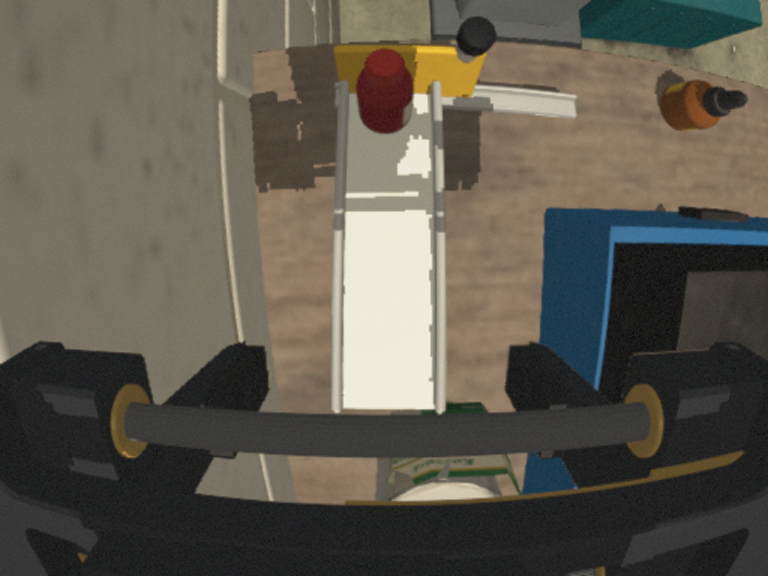

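View pics/o_side.png

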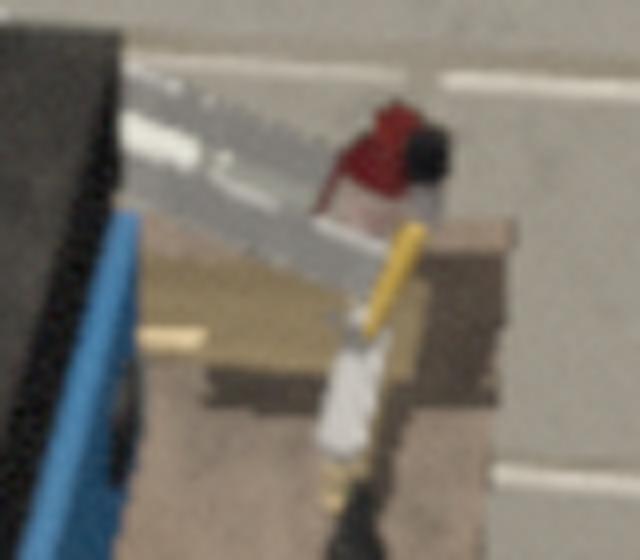

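```bash
python3 -m jog '[[0,-0.01,0,-0.006,0],[0,-0.035,0,0,0],[0,-0.035,0,0,0],[0,-0.034,0,0,0],[0.038,0,0,0,0],[0.038,0,0,0,0],[0.038,0,0,0,0],[0.038,0,0,0,0],[0.038,0,0,0,0],[0.038,0,0,0,0],[0.038,0,0,0,0],[0.038,0,0,0,0],[0.038,0,0,0,0],[0.038,0,0,0,0],[0.038,0,0,0,0],[0.038,0,0,0,0],[0.038,-0.016,0,0,0],[0.038,-0.016,0,0,0],[0,0,0,0,0],[0,0,0,0,0]]'
python3 - <<'E'
from h import *
s=r.get_state();print(s["tool_pos"],s["eef_rot"],s["clock"])
W=cal("wrist")
snap("wrist","p_wrist",s=1.5)
for d in r.cut_out("black_bottle","wrist")[:1]:
    rc=d["rect"];c=((rc[0]+rc[2])/2,(rc[1]+rc[3])/2);print(rc,c,atz("wrist",c,.03,W),proj("wrist",(.386,.2418,.06),W)*1.5,proj("wrist",(.386,.2418,0),W)*1.5)
E
```

```text
clock: 20.85
tool_pos: [0.3838, 0.239, 0.2007]
eef_rot: [0.705, 0.709, -0.003, 0.0]
contact_force: [-0.7, -1.1, -0.3]
opening: 1.002
[0.38383208 0.23896256 0.20066252] [ 7.05441997e-01  7.08762181e-01 -2.78219937e-03  1.40156721e-04] 20.85
[244.9, 165.6, 281.9, 208.4] (263.4, 187.0) [0.38955334 0.24318085 0.03      ] [393.70924109 285.5270369 ] [392.85700596 267.54380052]
```

View pics/p_wrist.png

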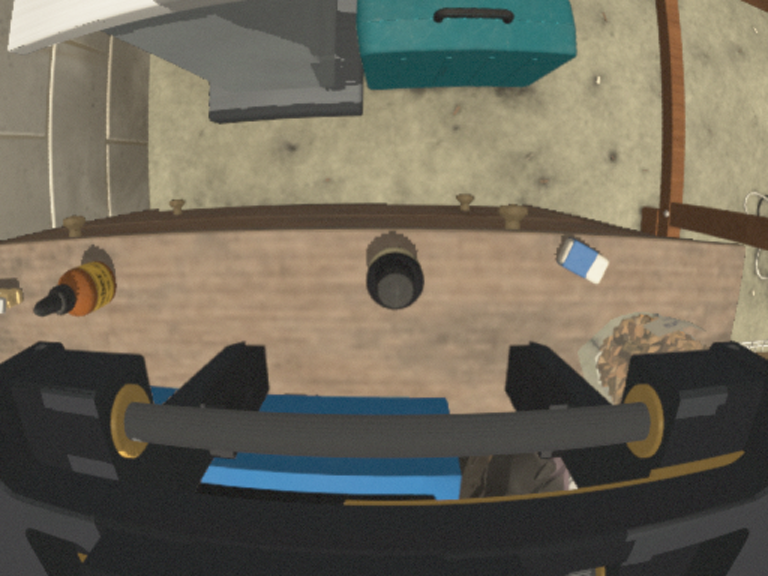

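```bash
python3 - <<'E'
from h import *
S=cal("scene");D=cal("side");W=cal("wrist")
for px in ((579,357),(597,345),(600,330),(650,316)):
  print(px,[atz("wrist",(px[0]/1.5,px[1]/1.5),z,W).round(3)[:2].tolist() for z in (0,.05,.1)])
im=cv2.imread("pics/a_side.png")
print("side lid",[atz("side",(266,290),z,D).round(3).tolist() for z in (.1,.12,.15)],"base",atz("side",(266,340),0,D).round(3))
p=[proj("scene",atz("side",(266,290),z,D),S).round(0) for z in (.1,.12,.15)];print(p)
E
python3 - <<'E'
from h import *
snap("side","q_side",(230,170,390,370),3)
snap("scene","q_scene",(110,180,260,280),5)
E
```

```text
(579, 357) [[0.467, 0.408], [0.445, 0.383], [0.424, 0.358]]
(597, 345) [[0.456, 0.425], [0.436, 0.397], [0.416, 0.37]]
(600, 330) [[0.442, 0.425], [0.424, 0.398], [0.406, 0.371]]
(650, 316) [[0.429, 0.478], [0.413, 0.443], [0.397, 0.409]]
side lid [[0.463, 0.423, 0.1], [0.459, 0.443, 0.12], [0.454, 0.471, 0.15]] base [0.456 0.472 0.   ]
[array([154., 220.]), array([147., 218.]), array([136., 216.])]
```

View pics/q_side.png

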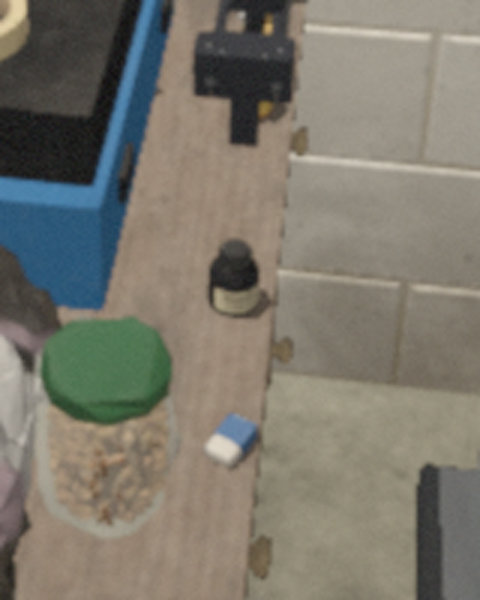

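View pics/q_scene.png

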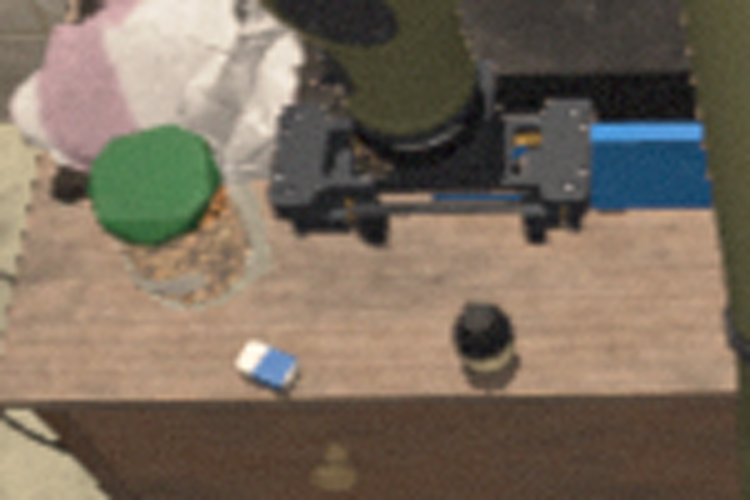

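```bash
python3 -m jog '[[0.003,0.003,0.03,0,0],[0.001,0.001,0.03,0,0],[0,0,0.03,0,0],[0,0,0.03,0,0],[0,0,0.03,0,0],[0,0,0.012,0,0],[0,0,0,0,0],[0,0,0,0,0]]' 6
python3 - <<'E'
from h import *
s=r.get_state();print(s["tool_pos"],s["eef_rot"],s["clock"])
snap("wrist","r_wrist",s=1.5)
print(proj("wrist",(.3878,.2427,.06))*1.5)
E
```

```text
clock: 21.85
tool_pos: [0.3891, 0.2424, 0.0396]
eef_rot: [0.707, 0.707, -0.002, 0.0]
contact_force: [0.1, -0.5, 1.1]
opening: 1.002
[0.38914824 0.24242806 0.03964829] [ 7.07123586e-01  7.07088102e-01 -1.59016424e-03  3.47660566e-04] 21.85
[390.26397879 394.98505859]
```

View pics/r_wrist.png

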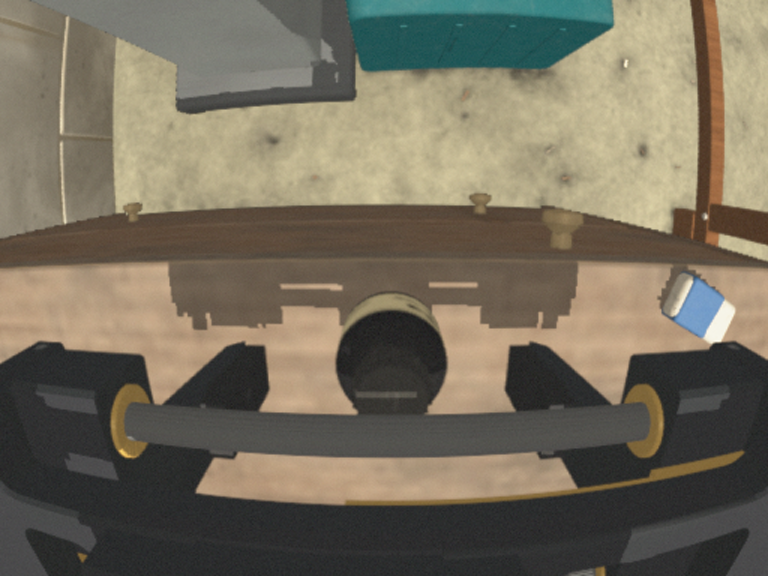

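Centred. Black bottle is between the open fingers (centre near column 391); lower 11 mm more and close.

```bash
python3 -m jog '[[0.001,-0.001,0.006,0,0],[0,0,0.005,0,0],[0,0,0,0,0],[0,0,0,0,1],[0,0,0,0,1],[0,0,0,0,1],[0,0,0,0,1],[0,0,0,0,1],[0,0,0,0,1],[0,0,0,0,1]]' 6
```

```text
clock: 22.9
tool_pos: [0.3878, 0.2441, 0.0285]
eef_rot: [0.707, 0.707, -0.001, 0.0]
contact_force: [0.9, 0.8, 0.6]
opening: 0.465
```

```bash
python3 -m jog '[[0,0,-0.02,0,1],[0,0,-0.03,0,1],[0,0.008,-0.035,0,1],[0,0.008,-0.035,0,1],[0,0.008,-0.035,0,1],[0,0.008,-0.03,0,1],[-0.036,0,0,0,1],[-0.036,0,0,0,1],[-0.036,0,0,0,1],[-0.036,0,0,0,1],[-0.036,0,0,0,1],[-0.036,0,0,0,1],[-0.036,0,0,0,1],[-0.036,0,0,0,1],[-0.036,0,0,0,1],[-0.036,0,0,0,1],[-0.036,0,0,0,1],[-0.036,0,0,0,1],[-0.036,0,0,0,1],[0,0,0,0,1]]'
python3 -m jog '[[-0.036,0,0,0,1],[-0.03,0.01,0,0.006,1],[0,0.034,0,0,1],[0,0.034,0,0,1],[0,0.034,0,0,1],[0,0.016,0,0,1],[0,0,0,0,1],[0,0,0,0,1]]'
```

```text
clock: 24.9
tool_pos: [0.419, -0.2291, 0.2134]
eef_rot: [0.71, 0.704, -0.003, 0.0]
contact_force: [0.2, 0.4, -2.1]
opening: 0.465
clock: 25.7
tool_pos: [0.5478, -0.2928, 0.2138]
eef_rot: [0.72, 0.694, -0.002, -0.001]
contact_force: [-0.9, 0.2, -1.1]
opening: 0.467
```

```bash
python3 -m jog '[[0,0.004,0.02,0,1],[0,0,0.025,0,1],[0,0,0.025,0,1],[0,0,0.01,0,1],[0,0,0,0,1],[0,0,0,0,1]]' 5; python3 -m jog '[[0,0,0.004,0,1],[0,0,0.002,0,1],[0,0,0,0,1]]'
python3 - <<'E'
from h import *
snap("wrist","s_wrist",s=1.5)
E
```

```text
clock: 26.3
tool_pos: [0.5526, -0.2941, 0.1354]
eef_rot: [0.72, 0.694, -0.001, 0.001]
contact_force: [-0.1, -0.5, -0.6]
opening: 0.465
clock: 26.6
tool_pos: [0.5525, -0.2942, 0.1286]
eef_rot: [0.72, 0.694, -0.001, 0.0]
contact_force: [0.5, 0.5, -0.7]
opening: 0.467
```

View pics/s_wrist.png

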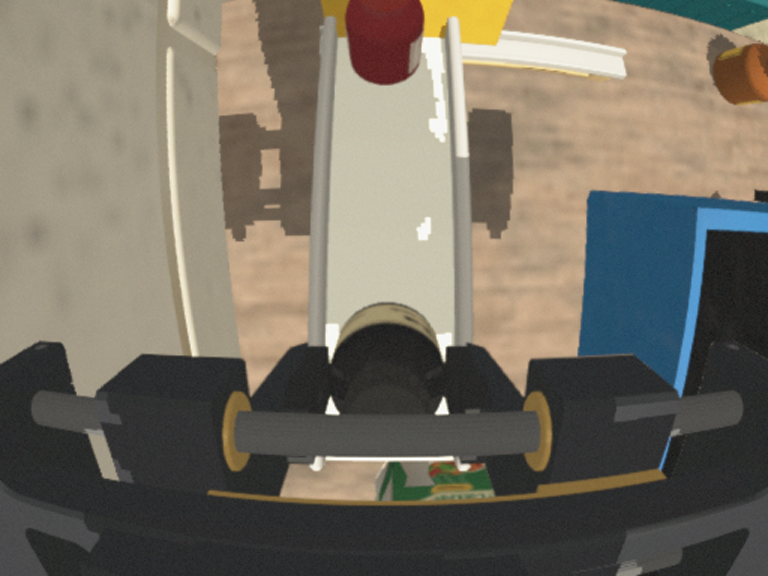

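```bash
python3 -m jog '[[0.001,0,0.002,0,1],[0,0,0.002,0,1],[0,0,0,0,1]]' 4;python3 -m jog '[[0,0,0.0015,0,1],[0,0,0,0,1]]' 4
```

```text
clock: 26.95
tool_pos: [0.5521, -0.2931, 0.1243]
eef_rot: [0.72, 0.694, -0.002, -0.0]
contact_force: [-1.7, 0.6, 1.3]
opening: 0.464
clock: 27.15
tool_pos: [0.5527, -0.2929, 0.1226]
eef_rot: [0.72, 0.694, -0.001, 0.0]
contact_force: [-0.6, 0.3, 1.1]
opening: 0.465
```

```bash
python3 -m jog '[[0,-0.003,0.0016,0,1],[0,-0.003,0.0016,0,1],[0,0,0,0,1]]' 3; python3 -m jog '[[0,-0.003,0.0018,0,1],[0,-0.003,0.0018,0,1],[0,0,0,0,1]]';python3 -m jog '[[0,-0.003,0.0018,0,1],[0,-0.003,0.0018,0,1],[0,0,0,0,1]]'
python3 - <<'E'
from h import *
snap("wrist","t_wrist",s=1.5)
im=cv2.imread("pics/t_wrist.png")[280:440,300:480];cv2.imwrite("pics/t_crop.png",cv2.convertScaleAbs(cv2.resize(im,None,fx=3.5,fy=3.5,interpolation=cv2.INTER_CUBIC),alpha=2.5))
E
```

```text
clock: 27.45
tool_pos: [0.5463, -0.2928, 0.1199]
eef_rot: [0.72, 0.694, -0.001, 0.0]
contact_force: [-1.7, 1.1, 3.5]
opening: 0.469
clock: 27.75
tool_pos: [0.5397, -0.2927, 0.1158]
eef_rot: [0.72, 0.694, -0.002, -0.0]
contact_force: [-1.1, -0.5, 3.6]
opening: 0.475
clock: 28.05
tool_pos: [0.5336, -0.2925, 0.1121]
eef_rot: [0.72, 0.694, -0.002, -0.0]
contact_force: [-1.6, 0.4, 2.0]
opening: 0.472
```

View pics/t_crop.png

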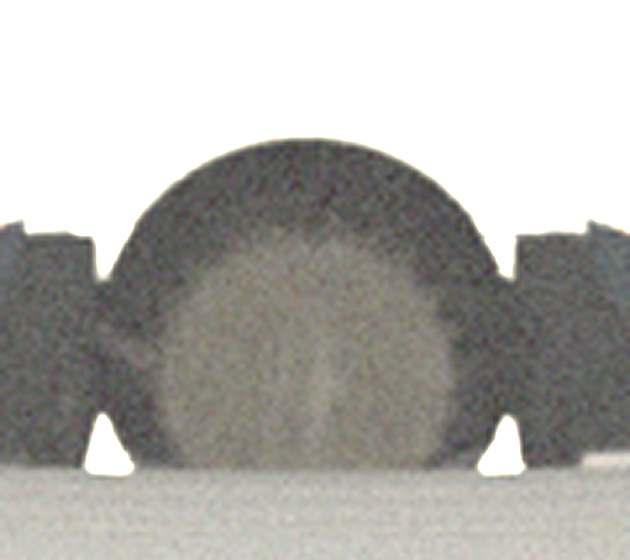

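```bash
python3 -m jog '[[0,-0.002,0.0015,0,1],[0,0,0,0,1],[0,0,0,0,1]]' 3
python3 - <<'E'
from h import *
snap("wrist","u_wrist",s=1.5)
im=cv2.imread("pics/u_wrist.png")[280:440,300:480];cv2.imwrite("pics/u_crop.png",cv2.convertScaleAbs(cv2.resize(im,None,fx=3.5,fy=3.5,interpolation=cv2.INTER_CUBIC),alpha=2.5))
E
```

```text
clock: 28.4
tool_pos: [0.5323, -0.2924, 0.1109]
eef_rot: [0.72, 0.694, -0.002, 0.0]
contact_force: [-0.5, -0.3, 1.3]
opening: 0.468
```

View pics/u_crop.png

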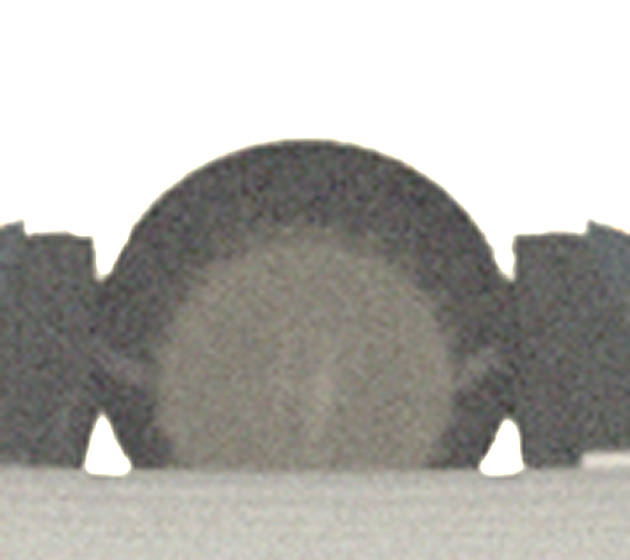

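```bash
python3 -m jog '[[0,0,0,0,0],[0,0,0,0,0],[0,0,0,0,0],[0,0,0,0,0],[0,0,0,0,0],[0,0,0,0,0],[0,0,-0.03,0,0],[0,0,-0.03,0,0],[0,0,-0.03,0,0],[0,0,0,0,0],[0,0,0,0,0]]'
python3 - <<'E'
from h import *
s=r.get_state();print(s["clock"])
snap("wrist","v_wrist",s=1.5)
snap("side","v_side",(270,120,350,190),8)
E
```

```text
clock: 29.55
tool_pos: [0.5327, -0.2924, 0.2013]
eef_rot: [0.72, 0.694, -0.001, 0.001]
contact_force: [0.4, -0.4, -0.9]
opening: 1.002
29.55
```

View pics/v_wrist.png

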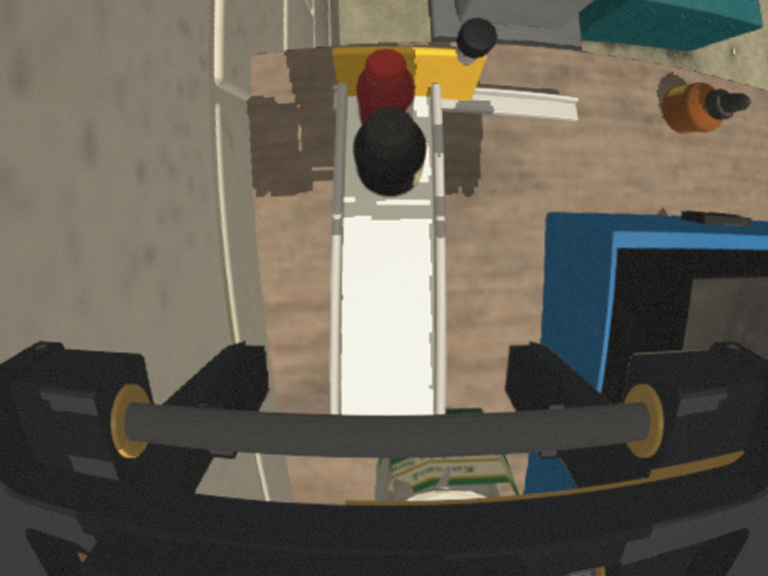

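View pics/v_side.png

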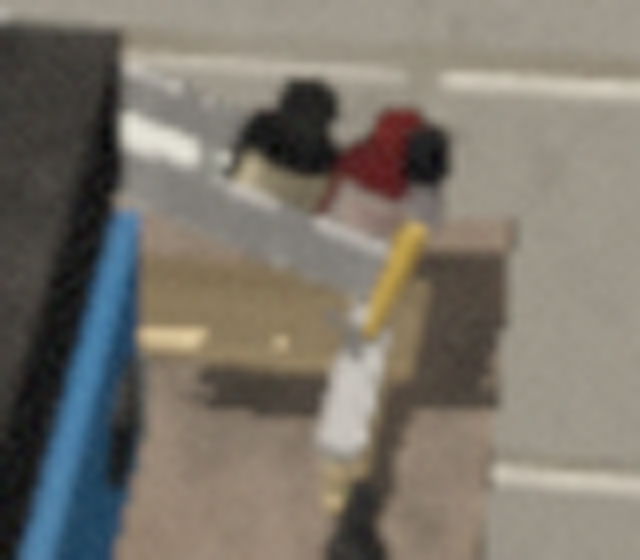

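```bash
python3 -m jog '[[0,0,-0.03,0,0],[0,0,-0.03,0,0],[0,0,0,0,0],[0,0,0,0,0],[0,0,0,0,0]]'
python3 - <<'E'
from h import *
import pickle
W=cal("wrist");snap("wrist","w_wrist",s=1.5)
print(atz("wrist",(464/1.5,48/1.5),.125,pickle.load(open("cw3.pkl","rb"))))
print(proj("wrist",(.39,-.243,.125),W)*1.5)
snap("side","w_side",(230,110,350,350),2.5)
E
```

```text
clock: 30.15
tool_pos: [0.5316, -0.2921, 0.2592]
eef_rot: [0.72, 0.694, -0.002, -0.001]
contact_force: [0.8, 0.4, -0.0]
opening: 0.998
[ 0.39008688 -0.24333269  0.125     ]
[459.31576183  63.17453206]
```

View pics/w_wrist.png

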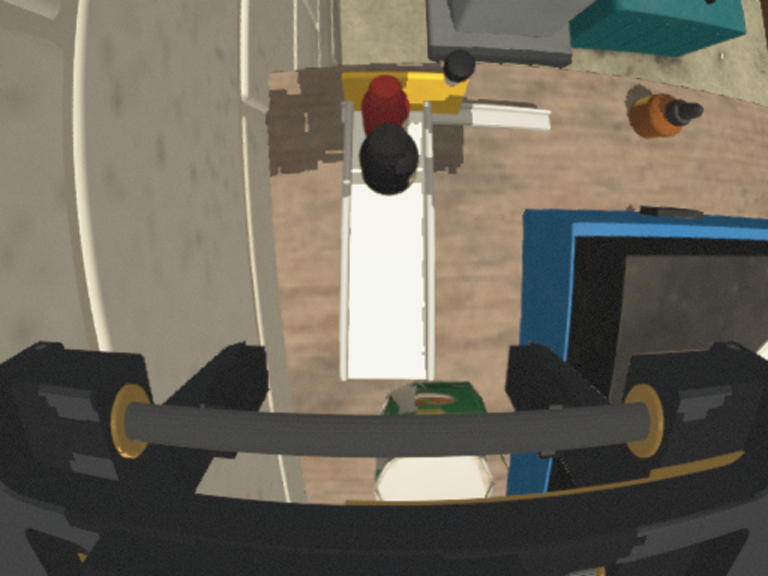

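View pics/w_side.png

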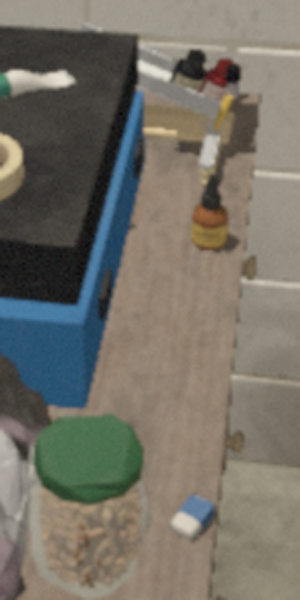

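```bash
python3 -c "
from plant import r
print(r.finish_job())"
```

```text
the job is handed in; nothing more can be done
None
```

The job is handed in at about 30 s of the 72 s allowed. The gate is shut, with red up against it and black up against red.

- **Gate:** I pushed it by its knob to the hard stop, about 80 mm of travel. The push force rose to 22 N there, so I took it as fully shut. In the last wrist picture the knob is still at its shut position, to within a few pixels.
- **Bottles:** The tool cannot tilt, so I held each bottle lightly and pressed and dragged its base on the lane floor, about 140 mm up. Each turned in the grip to roughly 20°, judged from how the cap sat over the body in the wrist picture. For black, a further press did not change it; red had one more press too. I then let go, and each slid down by itself.
- **Last checks:** The wrist and side pictures show both bottles standing square to the slope and touching. The arm is clear above them. The amber bottle and eraser look where they were. The blue case and the things on it were only partly in view, but nothing went near them.
- **What disagreed:** First contact with the floor came about 3 mm lower than my lane fit predicted. The tool also stopped about 9 mm high on the first descent to red, so I reopened the gripper and lowered it before gripping again.

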